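# Hang the work lamp, then hold the motor's terminal-box lid open

### The job

Before the connections of this motor are inspected, hang the LED work lamp by its bail handle on the two-pronged hook of the lamp stand and let go of it, leaving the lid of the motor's terminal box shut until then. Then lift that sprung lid and hold it open at 60 degrees; finish while still holding it there, because it snaps shut when let go. Leave the end shield, the red-handled tool and the jar where they are.

Things in the scene. Friction and masses are not known exactly. Their poses are not given: they have to be found in the camera images.
- lamp: LED work lamp, loose, about 0.3 to 0.65 kg, standing upright on the bench: black flat body 36 (x) by 130 (y) by 74 mm on a 60 by 120 by 6 mm foot, top of the body 80 mm up, white lens on its -x face. A steel bail of 12 mm round bar stands over it: two uprights at y = -66 and +66 mm, joined by a level bar along y. Origin at the centre of the underside; z up, y along the bail bar
- lamp_bar (a point): middle of the lamp's level bail bar (12 mm round, along the lamp's y, 120 mm free between the uprights), 150 mm above the lamp's underside; 64 mm free height between the bar and the lamp body
- lamp_stand: fixed steel lamp stand: base plate 150 by 130 by 12 mm (from x = -60 to +90 mm), post at x = 70 to 86 mm, and near its top a cross plate at x = 70 to 82 mm, 110 mm wide, top 220 mm up, from which two 10 mm round prongs at y = -40 and +40 mm run towards -x (towards the robot). Origin on the bench; z up, yaw varies; it may stand left or right of the robot
- hook_seat (a point): midway between the prongs at their lowest (bar centre line), 180 mm up, above the stand's origin, same axes. Prongs: level from x = -14 to +14 mm, rising to free tips at x = -42 (14 mm higher) and to the cross plate at x = +72 (28 mm higher). Hung, the bail bar lies along y there, 11 mm above this point; as the lamp body stays under the prongs, bring the bar in over the tips from -x
- motor: fixed stripped motor, grey aluminium stator frame with open bore along x, 190 mm long, about 170 mm wide, with a square grey terminal box (110 by 110 mm) on top, its rim 206 mm above the bench and its centre above the origin. Origin on the bench under the motor's middle; z up, yaw varies; it may stand left or right of the robot
- lid_hinge (a point): middle of the lid's hinge line, on the terminal box's far (+x) rim: at x = 56 mm, y = 0, z = 206 mm in the motor's frame; hinge line along the motor's y; axes as the motor's
- lid_bar (a point): middle of the lid's handle bar: steel bow of 10 mm round bar on top of the lid, level bar along y, 70 mm free between its posts, 35 mm free height under it. Lid shut, it lies 91 mm in front (-x) of the hinge line and 47 mm above it, 253 mm above the bench; it swings about the hinge line with the lid. Axes turn with the lid
- lid (a joint): opening angle of the lid in rad: 0 shut, grows as the near (robot-side) edge with the handle rises and swings towards +x; stop at 1.75; 60 degrees = 1.047. Lid 114 by 114 by 6 mm, 0.17 to 0.35 kg; spring (0.12 N m shut, 0.25 N m at 60 degrees) and weight press it shut: about 2 to 5 N at the handle
- end_shield: bystander: round aluminium end shield, 124 mm across, 34 mm high, lying loose beyond the lamp; origin at the centre of its underside
- drift: bystander: red-handled tool about 150 mm long, 26 mm thick, lying loose at the far side; origin at its underside, x along it
- varnish_jar: bystander: amber glass jar with black cap, 60 mm across, 85 mm high, standing loose at the far side; origin at the centre of its underside
Not all that is in view belongs to the job. Leave any pink or yellow look-alike of the lamp alone. Leave any turquoise look-alike of the lamp_stand alone.

How it is judged:
By the outcome, as a careful person would: the job done as asked, in the order asked, and still so for the second after the job is handed in, while the arm keeps its last pose, push and grip.
It also fails if it takes over 59 s, if anything falls off the work surface, if the arm or the gripper's body presses on something with over 40 N, if the wrist force passes 120 N, or if a joint passes its speed limit or range.

### The arm

A 6-joint arm with a two-finger parallel gripper is mounted at the origin on the work surface. World frame = base frame: x ahead of the robot, y to its left, z up, the work surface at z = 0. Lengths are in m, angles in rad, forces in N, time in s.
With the tool pointing down it reaches from about 0.3 to 0.775 m from the base axis. Payload 14.6 kg.
Tool frame: the origin (TCP) lies between the finger pads; the fingertips stand 8 mm ahead of it and the grasp point (between the pads) lies 11 mm behind it; z points along the fingers, y is the line along which they close (so a half turn about z gives the same grasp; the last joint's range is limited). The gripper opens to 94 mm and grips with 3 to 60 N. Pads are 16 mm wide; open, the fingers measure 119 mm over their backs; the gripper's body (75 mm by 177 mm) begins 78 mm behind the grasp point.
Start: joints at [1.196, 0.3, 1.521, -0, 1.321, -0.067], TCP at [0.167, 0.524, 0.213] pointing down, gripper open.
Joint ranges: [-3.03, 3.03], [-0.79, 2.21], [0.23, 2.52], [-1.04, 4.18], [0, 3.07], [-2.55, 2.55]. Speed limits (rad/s): [2.22, 2.22, 2.57, 3.14, 3.14, 3.14].

### API

Orientations are given as a rotation vector (axis times angle).
In Python, from bench import * gives the robot as it stands.
- The arm moves only by the tool send_rows, never from a script. Its argument "plan" is a list of rows, each a list of 7 numbers: the shift along the tool's x, y, z in cm, then the turn, a rotation vector about the tool's x, y, z in degrees, then the closure, from 0 (fully open) to 1 (shut). A call has 1 to 10 rows; each row shifts and turns the commanded pose from where the row before left it, along the tool's axes as they then stand; what a row does not reach is not made up. A row lasts 1/8 s, in which the tool goes at most 62.5 mm and 10.7 degrees, less where a joint would pass 70% of its speed; a pose out of reach is approached as far as the arm can. A call is refused whole if a number of a shift passes 6.25 or a number of a turn 10.7, either way. A call with a gripper value outside its range is refused whole. The fingers move at their own pace and stop on an object; "newtons" is the grip in N (left out, the last holds). Time passes only in rows, so rows that do not move let the fingers close. It gives the time, the measured TCP pose, the force, the opening and the grip force at its end, in the units of the state.
- observe(): the state, without advancing time (a new reading comes with each control period).
- capture(name): name is "scene" or "top"; returns a dict with "pixels" (420x560x3 uint8, red, green, blue), "camera_matrix" (3x3 intrinsics, pixels), "world_from_camera" (4x4, takes a point from camera to world coordinates). Camera axes: x right, y up, looking along -z (the intrinsics and any distortion apply to the point x, -y, -z); pixel columns grow to the right and rows downward; lengths in m; the calibration is good to about 2 mm. A picture is of the moment at which its call begins. There is no depth.
- close_job(): hands the job in; it is judged then, once.
Trained networks look in the newest picture that a camera, given by its name, has taken for a name from the list of things; names that differ only in an ending like _2 or _b are one class to them, and where a whole thing is asked for, a point or a joint stands for the part that bears it (a point fixed in the world has none). Each returns a list of dicts, best first, with "p" (0 to 1); they miss things now and then, are a little off and sometimes report something else, mostly with a low value. They report only what shows in the picture. A call takes as long as a camera call. They do not tell look-alikes from the thing itself.
- regions_of(camera, name): "region" (420x560 bool, what is visible of it) and "xy" ([column, row] in pixels, amid what is visible of it).
The state is a dict: "time": time; "joint_pos": joint angles; "qd": joint speeds; "joint_torque": joint torques, N m; "position": TCP position; "eef_rot": TCP orientation; "wrist_force": force on the tool from outside, world axes, zero at the start; "moment": the same for the moment, N m; "finger_gap": opening from 0.0 (shut) to 1.0 (fully open); "grasp_force": force on a finger pad.
Only numpy, scipy, OpenCV 4.12 (cv2) and the standard library are available. Lean on these libraries where they do the work, as an engineer would, in place of code of your own. Each camera call takes 0.05 s, during which the arm holds its last target. There are 200 camera calls.

## Working session

There is one attempt and no reset: what is moved stays moved. The work goes in short steps, Python scripts to look and compute and a tool call to move; the robot and the scene stay as the last step left them, time stands still between calls to the robot, and variables do not carry over. Pictures are saved under pics/ and viewed, at most 10 in all, crops included, and the job is handed in when it is done.

Besides the shell and the picture viewer there is one more tool, called after "Request:" as name(argument=value, ...) on one line, values as JSON. send_rows: Moves the arm, as the interface text tells. Its arguments: {"type":"object","properties":{"plan":{"type":"array"},"newtons":{"type":"number"}},"required":["plan"]}

```bash
ls; mkdir -p pics; python3 - <<'E'
from bench import *
import cv2, numpy as np
for n in ("scene","top"):
    c=capture(n); cv2.imwrite(f"pics/{n}0.png",cv2.cvtColor(c["pixels"],cv2.COLOR_RGB2BGR))
    print(n,np.round(c["camera_matrix"],1).tolist(),np.round(c["world_from_camera"],3).tolist(), [k for k in c])
    for t in ("lamp","lamp_stand","motor","lid","lid_bar","end_shield","drift","varnish_jar"):
        print(t,[(round(float(r["p"]),2),np.round(r["xy"]).tolist(),int(r["region"].sum())) for r in regions_of(n,t)])
s=observe(); print({k:np.round(v,3).tolist() for k,v in s.items()})
E
```

```text
pics
scene [[419.8, 0.0, 287.2], [0.0, 419.8, 213.1], [0.0, 0.0, 1.0]] [[0.976, 0.131, -0.176, 0.32], [-0.219, 0.614, -0.758, -0.867], [0.009, 0.779, 0.627, 0.908], [0.0, 0.0, 0.0, 1.0]] ['pixels', 'camera_matrix', 'world_from_camera']
lamp [(0.72, [228.0, 386.0], 1883), (0.65, [228.0, 308.0], 1506), (0.57, [283.0, 258.0], 1333)]
lamp_stand [(0.69, [232.0, 176.0], 1419), (0.6, [282.0, 202.0], 1686)]
motor [(0.94, [331.0, 313.0], 7966)]
lid [(0.64, [338.0, 284.0], 2163)]
lid_bar [(0.59, [335.0, 281.0], 2231)]
end_shield [(0.8, [372.0, 260.0], 1126)]
drift [(0.57, [401.0, 306.0], 309), (0.54, [331.0, 318.0], 7967)]
varnish_jar [(0.57, [346.0, 201.0], 406)]
top [[485.7, 0.0, 280.7], [0.0, 485.7, 205.7], [0.0, 0.0, 1.0]] [[0.014, 0.996, -0.091, 0.412], [-1.0, 0.014, -0.003, 0.057], [-0.002, 0.091, 0.996, 1.673], [0.0, 0.0, 0.0, 1.0]] ['pixels', 'camera_matrix', 'world_from_camera']
lamp [(0.96, [416.0, 282.0], 764), (0.72, [303.0, 221.0], 716), (0.64, [388.0, 205.0], 3373), (0.57, [350.0, 271.0], 795), (0.48, [217.0, 209.0], 1936)]
lamp_stand [(0.94, [155.0, 255.0], 1896), (0.8, [218.0, 211.0], 2045), (0.45, [243.0, 145.0], 289)]
motor [(0.9, [387.0, 205.0], 3243), (0.17, [367.0, 144.0], 163)]
lid [(0.68, [392.0, 204.0], 1463)]
lid_bar []
end_shield [(0.96, [311.0, 146.0], 1046)]
drift [(0.5, [366.0, 145.0], 189)]
varnish_jar [(0.76, [242.0, 146.0], 301), (0.74, [387.0, 205.0], 3327)]
{'time': 0.9, 'joint_pos': [1.196, 0.3, 1.521, 0.0, 1.321, -0.067], 'qd': [-0.0, 0.0, -0.0, 0.0, -0.0, 0.002], 'joint_torque': [0.0, -53.164, -35.292, 0.071, 0.021, 0.0], 'position': [0.167, 0.524, 0.213], 'eef_rot': [-0.482, -3.104, 0.0], 'wrist_force': [0.0, -0.056, 0.693], 'moment': [-0.01, 0.004, 0.031], 'grasp_force': 0.0, 'finger_gap': 1.0}
```

```bash
python3 - <<'E'
import cv2
a=cv2.imread("pics/top0.png")[110:340,100:460]; cv2.imwrite("pics/topc.png",cv2.resize(a,None,fx=2.2,fy=2.2,interpolation=cv2.INTER_CUBIC))
a=cv2.imread("pics/scene0.png")[120:420,160:460]; cv2.imwrite("pics/scenec.png",cv2.resize(a,None,fx=2,fy=2,interpolation=cv2.INTER_CUBIC))
E
```

```text
(no output)
```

View pics/topc.png

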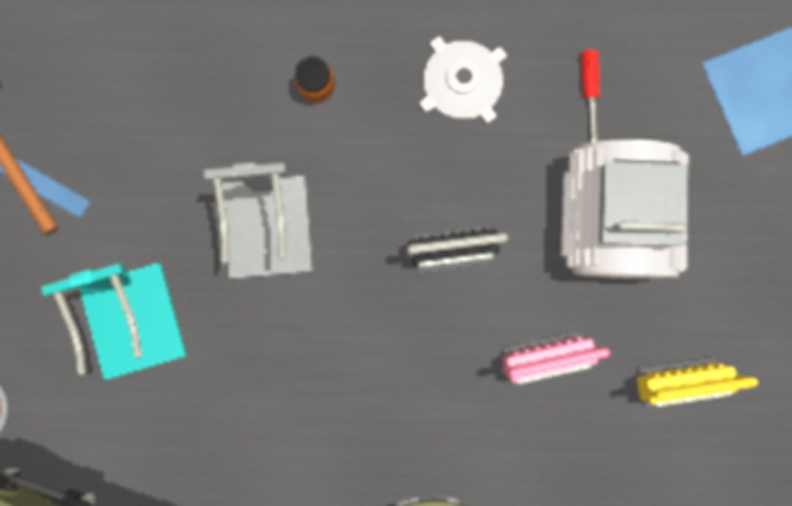

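View pics/scenec.png

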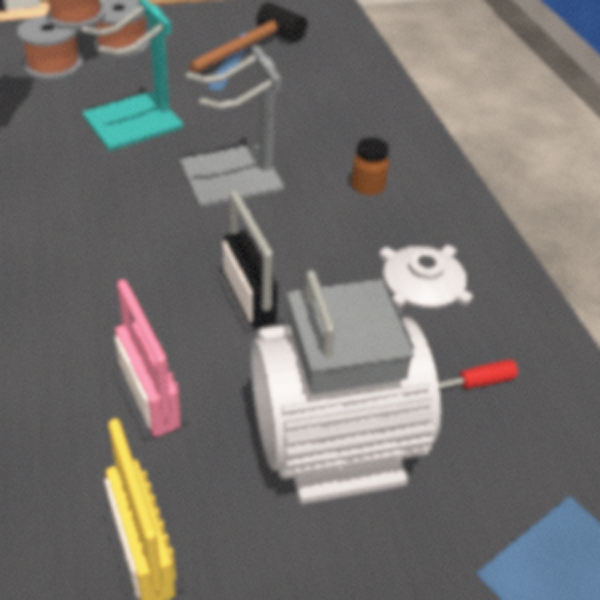

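The top crop shows three lamps: black (307,223), pink (350,271) and yellow (416,282). The black one with the steel bail and white lens on its near face is the one meant. It shows two stands: grey steel (218,211) and turquoise (155,255). The grey one is meant. The motor is at (387,205), with the lid bar near (394,213). I'll fit poses to keypoints and check them on an enlarged overlay.

```bash
cat > h.py <<'E'
from bench import *
import cv2, numpy as np, json
from scipy.optimize import least_squares
from scipy.spatial.transform import Rotation as R
def proj(c,P):
    T=np.linalg.inv(c["world_from_camera"]); p=np.atleast_2d(P)@T[:3,:3].T+T[:3,3]
    p=p*[1,-1,-1]; q=p@np.asarray(c["camera_matrix"]).T; return q[:,:2]/q[:,2:]
def w(pose,L):
    x,y,a=pose; L=np.atleast_2d(L); c,s=np.cos(a),np.sin(a)
    return np.c_[x+c*L[:,0]-s*L[:,1],y+s*L[:,0]+c*L[:,1],L[:,2]]
def fit(cams,obs,x0):
    f=lambda p:np.concatenate([(proj(cams[n],w(p,[l]))[0]-np.array(px)) for n,l,px in obs])
    r=least_squares(lambda p:f(p).ravel(),x0,loss="soft_l1",x_scale=[.1,.1,.3]); return r.x,f(r.x).reshape(-1,2)
E
cat > m.py <<'E'
from h import *
cams={n:capture(n) for n in ("scene","top")}
T=lambda u,v:(100+u/2.2-.25,110+v/2.2-.25); S=lambda u,v:(160+u/2-.25,120+v/2-.25)
obs={"lamp":[("top",(0,.072,.15),T(411,249)),("top",(0,-.072,.15),T(507,238)),("scene",(0,.07,.15),S(235,196)),("scene",(0,-.07,.15),S(268,308))],
"stand":[("top",(-.042,.04,.194),T(224,262)),("top",(-.042,-.04,.194),T(282,257)),("top",(.076,.055,.22),T(207,174)),("top",(.076,-.055,.22),T(284,167)),
 ("top",(.09,-.065,.012),T(304,177)),("top",(-.06,-.065,.012),T(311,269)),("scene",(-.042,.04,.194),S(190,76)),("scene",(-.042,-.04,.194),S(203,101)),("scene",(-.06,.065,.012),S(182,159)),("scene",(-.06,-.065,.012),S(205,202))],
"motor":[("top",(-.091+.056,.04,.253),T(612,226)),("top",(-.035,-.04,.253),T(684,229)),("top",(.056,.057,.212),T(606,160)),("top",(.056,-.057,.212),T(686,162)),("top",(-.058,-.057,.212),T(686,245)),
("scene",(.056,.057,.212),S(377,283)),("scene",(.056,-.057,.212),S(410,352)),("scene",(-.058,.057,.212),S(290,291)),("scene",(-.058,-.057,.212),S(312,378)),("scene",(-.035,.04,.253),S(311,275)),("scene",(-.035,-.04,.253),S(328,338))]}
model={"lamp":[[(0,.066,.15),(0,-.066,.15)],[(-.018,.065,.08),(-.018,-.065,.08),(.018,-.065,.08),(.018,.065,.08),(-.018,.065,.08)],[(-.03,.06,0),(-.03,-.06,0)]],
"stand":[[(-.042,s*.04,.194),(-.014,s*.04,.18),(.014,s*.04,.18),(.072,s*.04,.208)] for s in (1,-1)]+[[(.076,.055,.22),(.076,-.055,.22)],[(-.06,.065,.012),(-.06,-.065,.012),(.09,-.065,.012),(.09,.065,.012),(-.06,.065,.012)]],
"motor":[[(-.035,.04,.253),(-.035,-.04,.253)],[(-.058,.057,.212),(-.058,-.057,.212),(.056,-.057,.212),(.056,.057,.212),(-.058,.057,.212)]]}
x0={"lamp":(.38,0,0),"stand":(.4,.3,0),"motor":(.4,-.25,0)}
P={}
tiles={n:[] for n in cams}
for k in obs:
    p,r=fit(cams,obs[k],x0[k]); P[k]=p.tolist(); print(k,np.round(p,4),np.round(r,1).tolist())
    for n,c in cams.items():
        i=cv2.cvtColor(c["pixels"],cv2.COLOR_RGB2BGR); f=4
        u,v=proj(c,w(p,[(0,0,.13)]))[0].astype(int); h=44 if n=="top" else 48
        u0,v0=u-h,v-h; i=cv2.resize(i[v0:v0+2*h,u0:u0+2*h],(264,264),interpolation=cv2.INTER_CUBIC); f=132/h
        for l in model[k]:
            q=((proj(c,w(p,l))-[u0,v0]+.5)*f); cv2.polylines(i,[np.int32(q*16)],False,(0,0,255),1,cv2.LINE_AA,4)
        tiles[n].append(i)
json.dump(P,open("P.json","w"))
cv2.imwrite("pics/ov1.png",np.vstack([np.hstack(tiles[n]) for n in tiles]))
E
python3 m.py
```

```text
lamp [ 0.5075 -0.0308  0.116 ] [[0.7, -0.7], [2.6, -0.4], [-0.8, -0.7], [-0.5, -24.3]]
stand [0.5233 0.2652 0.1007] [[0.4, -1.6], [0.2, -1.6], [-1.1, -0.5], [0.3, -0.5], [0.3, -1.2], [0.5, 0.3], [-1.2, -0.5], [-1.1, -0.1], [-1.8, -0.5], [-3.5, 0.4]]
motor [ 0.5626 -0.2788 -0.0116] [[5.1, -0.8], [-0.4, -1.4], [-0.4, 0.3], [0.8, 0.3], [0.8, 0.1], [0.8, -2.0], [1.5, 1.0], [-3.2, 1.1], [-1.4, -3.4], [-1.2, 0.1], [0.3, -4.4]]
```

View pics/ov1.png

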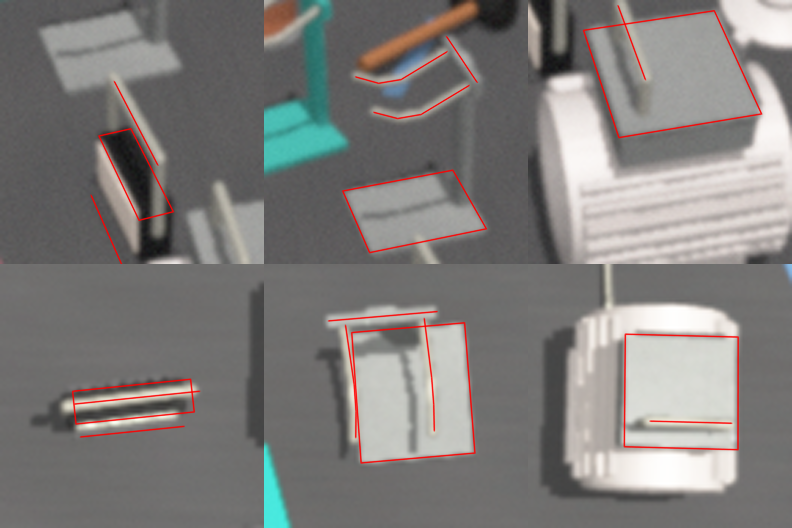

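The overlay fits the stand and motor to within about 1 px. The black lamp's bail sits about 1 px left of and below the fit, because one scene keypoint was on the foot of the upright. The black lamp, grey stand and grey motor are confirmed. Refitting the lamp with corrected bar ends.

```bash
cat >> h.py <<'E'
def delta(pos,yaw,n=""):
    """shift (cm) in the tool axes and turn (deg) about tool z from the present pose to TCP pos with tool y at yaw, tool down"""
    s=observe(); A=R.from_rotvec(s["eef_rot"]); B=R.from_matrix(np.c_[[-np.sin(yaw),np.cos(yaw),0],[np.cos(yaw),np.sin(yaw),0],[0,0,-1]])
    d=np.array(pos)-s["position"]
    print(n,"t",round(s["time"],2),"shift now-axes",np.round(100*A.inv().apply(d),2),"target-axes",np.round(100*B.inv().apply(d),2),"turn",np.round(np.degrees((A.inv()*B).as_rotvec()),2))
E
python3 - <<'E'
from h import *
cams={n:capture(n) for n in ("scene","top")}; P=json.load(open("P.json")); p=P["lamp"]
def tile(n,u,v):
    h=44 if n=="top" else 48; a=proj(cams[n],w(p,[(0,0,.13)]))[0].astype(int)-h; return tuple(a+np.array([u,v])*h/132-.5)
obs=[("top",(0,.072,.15),tile("top",62,143)),("top",(0,-.072,.15),tile("top",199,125)),("scene",(0,.072,.15),tile("scene",111,79)),("scene",(0,-.072,.15),tile("scene",162,160))]
p,r=fit(cams,obs,p); print(np.round(p,4),np.round(r,1).tolist())
# bright-steel bar centreline in top near predicted bar
c=cams["top"]; q=proj(c,w(p,[(0,y,.15) for y in np.linspace(-.05,.05,9)])); g=c["pixels"].astype(float).mean(2)
for u,v in q:
    vv=np.arange(-3,4)+round(v); col=g[vv.astype(int),int(round(u))]; print(round(u,1),round(v,2),col.astype(int).tolist(),int(vv[0]))
P["lamp"]=p.tolist(); json.dump(P,open("P.json","w"))
x,y,a=p; delta((x,y,.25),a)
E
```

```text
[ 0.5082 -0.0246  0.1507] [[0.2, -0.4], [-0.1, -0.6], [-0.7, -1.8], [-0.3, 1.4]]
323.8 217.48 [81, 79, 122, 194, 227, 205, 135] 214
319.9 218.02 [71, 104, 169, 206, 211, 180, 114] 215
316.0 218.56 [76, 121, 193, 225, 205, 135, 74] 216
312.0 219.1 [78, 103, 165, 205, 210, 178, 111] 216
308.1 219.64 [74, 118, 191, 225, 205, 136, 74] 217
304.1 220.18 [74, 100, 163, 204, 212, 180, 114] 217
300.2 220.72 [73, 117, 189, 225, 206, 137, 76] 218
296.3 221.26 [68, 91, 150, 199, 212, 185, 118] 218
292.3 221.8 [73, 114, 189, 224, 205, 139, 78] 219
 t 1.1 shift now-axes [-49.18 -41.95  -3.66] target-axes [-59.38  25.53  -3.66] turn [-0.   -0.   63.73]
```

Request:
send_rows(plan=[[0,0,-1,0,0,9.2,0.2],[0,0,-1,0,0,9.2,0.2],[0,0,-1,0,0,9.2,0.2],[0,0,-1,0,0,9.2,0.2],[0,0,-1,0,0,9.2,0.2],[0,0,-1,0,0,9.2,0.2],[0,0,-1,0,0,9.1,0.2]], newtons=30)

```text
time: 1.98
position: [0.1666, 0.5241, 0.2838]
eef_rot: [2.066, 2.367, -0.0]
wrist_force: [-0.4, 0.0, 0.6]
finger_gap: 0.799
grasp_force: 0.0
```

Request:
send_rows(plan=[[-4,1.7,0,0,0,0,0.2],[-5,2.2,0,0,0,0,0.2],[-5,2.2,0,0,0,0,0.2],[-5,2.2,0,0,0,0,0.2],[-5,2.2,0,0,0,0,0.2],[-5,2.2,0,0,0,0,0.2],[-5,2.2,0,0,0,0,0.2],[-5,2.2,0,0,0,0,0.2],[-5,2.2,0,0,0,0,0.2],[-5,2.2,0,0,0,0,0.2]])

```text
time: 3.22
position: [0.4489, 0.0674, 0.2837]
eef_rot: [2.06, 2.372, 0.001]
wrist_force: [0.7, 1.4, -0.2]
finger_gap: 0.8
grasp_force: 0.0
```

```bash
python3 - <<'E'
from h import *
P=json.load(open("P.json")); P["lamp"]=[.507,-.0245,.14]; json.dump(P,open("P.json","w"))
delta((.507,-.0245,.139),.14); print(observe()["finger_gap"],observe()["wrist_force"])
E
```

```text
t 3.23 shift now-axes [-9.92  4.45 14.47] target-axes [-9.91  4.47 14.47] turn [ 0.04 -0.    0.04]
0.7997762049413455 [ 0.67406935  1.37715036 -0.20503697]
```

Request:
send_rows(plan=[[-5,2.2,0,0,0,0,0.2],[-4.9,2.3,0,0,0,0,0.2],[0,0,0,0,0,0,0.2],[0,0,3,0,0,0,0.2],[0,0,3,0,0,0,0.2],[0,0,3,0,0,0,0.2],[0,0,2,0,0,0,0.2],[0,0,0,0,0,0,0.2]])

```text
time: 4.22
position: [0.5058, -0.0218, 0.1726]
eef_rot: [-2.058, -2.371, 0.002]
wrist_force: [-0.6, 0.4, 0.1]
finger_gap: 0.799
grasp_force: 0.0
```

```bash
python3 - <<'E'
from h import *
delta((.507,-.0245,.139),.14)
o=[]
for n in ("top","scene"):
    c=capture(n); i=cv2.cvtColor(c["pixels"],cv2.COLOR_RGB2BGR); u,v=proj(c,[(.507,-.0245,.15)])[0].astype(int)
    i=cv2.resize(i[v-50:v+50,u-50:u+50],(400,400),interpolation=cv2.INTER_CUBIC)
    o.append(i)
cv2.imwrite("pics/g1.png",np.hstack(o))
E
```

```text
t 4.22 shift now-axes [-0.29  0.08  3.36] target-axes [-0.29  0.08  3.36] turn [-0.12 -0.04  0.08]
```

View pics/g1.png

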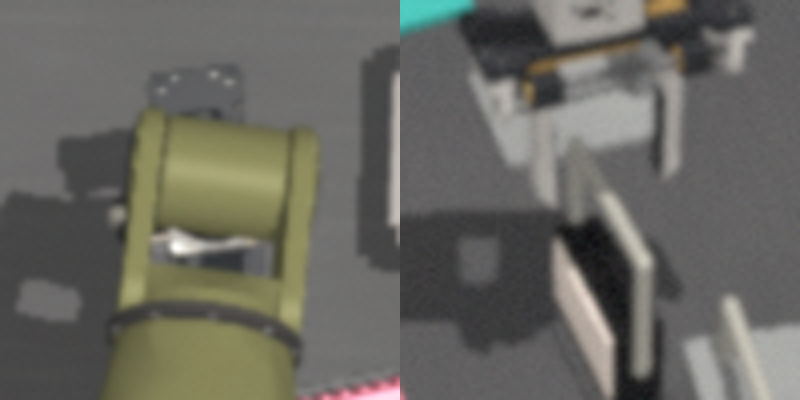

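The scene half shows the open fingers (near 545 and 670) straddling the bail bar at its middle (about 605,195). Next I descend and close.

Request:
send_rows(plan=[[-0.3,0.1,2,0,0,0,0.2],[0,0,1.4,0,0,0,0.2],[0,0,0,0,0,0,0.6],[0,0,0,0,0,0,1],[0,0,0,0,0,0,1],[0,0,0,0,0,0,1],[0,0,0,0,0,0,1],[0,0,0,0,0,0,1]], newtons=45)

```text
time: 5.32
position: [0.5081, -0.0254, 0.1395]
eef_rot: [2.06, 2.372, 0.0]
wrist_force: [0.2, -1.0, -0.1]
finger_gap: 0.2
grasp_force: 0.0
```

Request:
send_rows(plan=[[0,0,0,0,0,0,1],[0,0,0,0,0,0,1],[0,0,0,0,0,0,1],[0,0,0,0,0,0,1]])

```text
time: 5.82
position: [0.5082, -0.0254, 0.1395]
eef_rot: [2.06, 2.372, 0.0]
wrist_force: [1.1, 1.6, -0.1]
finger_gap: 0.113
grasp_force: 45.0
```

Request:
send_rows(plan=[[0,0,-1,0,0,0,1],[0,0,-2,0,0,0,1],[0,0,-2,0,0,0,1],[0,0,-2,0,0,0,1],[0,0,-0.5,0,0,1.1,1],[0,0,0,0,0,1.1,1],[0,0,0,0,0,0,1]])

```text
time: 6.7
position: [0.5077, -0.0253, 0.2136]
eef_rot: [-2.105, -2.331, 0.001]
wrist_force: [-0.3, -0.7, -3.8]
finger_gap: 0.113
grasp_force: 45.0
```

```bash
python3 - <<'E'
from h import *
P=json.load(open("P.json"))["stand"]
for x,z in ((-.11,.214),(0,.214),(0,.180)): delta((*w(P,[(x,0,0)])[0][:2],z),P[2],x)
s=observe(); print(s["wrist_force"],s["finger_gap"],s["moment"])
E
```

```text
-0.11 t 6.7 shift now-axes [ 2.876e+01 -6.500e+00 -2.000e-02] target-axes [28.75 -6.53 -0.04] turn [-0.08 -0.02  0.07]
0 t 6.7 shift now-axes [28.75  4.5  -0.04] target-axes [28.75  4.47 -0.04] turn [-0.08 -0.02  0.07]
0 t 6.7 shift now-axes [28.75  4.51  3.36] target-axes [28.75  4.47  3.36] turn [-0.08 -0.02  0.07]
[-0.34744448 -0.70758122 -3.8010065 ] 0.11270959192469258 [-0.03007513  0.08751792 -0.00866921]
```

Request:
send_rows(plan=[[1,-1,0,0,0,0,1],[2,-2,0,0,0,0,1],[3,-2,0,0,0,0,1],[4,-1.5,0,0,0,0,1],[4,0,0,0,0,0,1],[4,0,0,0,0,0,1],[4,0,0,0,0,0,1],[4,0,0,0,0,0,1],[2.7,0,0,0,0,0,1],[0,0,0,0,0,0,1]])

```text
time: 7.95
position: [0.4129, 0.2548, 0.214]
eef_rot: [-2.101, -2.334, 0.001]
wrist_force: [0.7, -0.8, -3.9]
finger_gap: 0.118
grasp_force: 45.0
```

```bash
python3 - <<'E'
from h import *
P=json.load(open("P.json"))["stand"]
delta((*w(P,[(0,0,0)])[0][:2],.214),P[2])
o=[]
for n in ("top","scene"):
    c=capture(n); i=cv2.cvtColor(c["pixels"],cv2.COLOR_RGB2BGR); u,v=proj(c,w(P,[(-.04,0,.17)]))[0].astype(int)
    x=max(u-60,0);y=max(v-60,0); i=cv2.resize(i[y:y+120,x:x+120],(400,400),interpolation=cv2.INTER_CUBIC)
    for l in [[(-.042,s*.04,.194),(-.014,s*.04,.18),(.014,s*.04,.18),(.072,s*.04,.208)] for s in (1,-1)]:
        q=(proj(c,w(P,l))-[x,y]+.5)*400/120; cv2.polylines(i,[np.int32(q)],False,(0,0,255),1)
    o.append(i)
cv2.imwrite("pics/g2.png",np.hstack(o))
E
```

```text
t 7.95 shift now-axes [-1.200e-01  1.109e+01 -1.000e-02] target-axes [-0.07 11.09 -0.  ] turn [-0.05  0.    0.25]
```

View pics/g2.png

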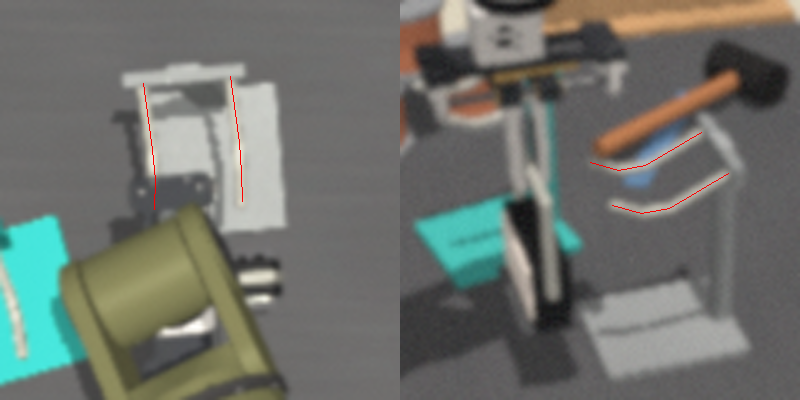

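The lamp hangs level, about 11 cm in front of the prongs (scene crop about 540,250), and is centred between them. Now I move it in over the tips and lower it.

Request:
send_rows(plan=[[0,1.5,0,0,0,0,1],[0,2.5,0,0,0,0,1],[0,2.5,0,0,0,0,1],[0,2.5,0,0,0,0,1],[0,1.5,0,0,0,0,1],[0,0.6,0,0,0,0,1],[0,0,0.8,0,0,0,1],[0,0,1,0,0,0,1],[0,0,0.8,0,0,0,1],[0,0,0,0,0,0,1]])

```text
time: 9.3
position: [0.5241, 0.2647, 0.1877]
eef_rot: [-2.104, -2.332, 0.002]
wrist_force: [0.6, 0.3, -3.7]
finger_gap: 0.111
grasp_force: 45.0
```

Request:
send_rows(plan=[[0,0,0.3,0,0,0,1],[0,0,0.2,0,0,0,1],[0,0,0.1,0,0,0,1],[0,0,0.1,0,0,0,1],[0,0,0,0,0,0,1]])

```text
time: 9.93
position: [0.5245, 0.2648, 0.1814]
eef_rot: [-2.105, -2.332, 0.0]
wrist_force: [-0.6, -0.9, -3.7]
finger_gap: 0.115
grasp_force: 45.0
```

Request:
send_rows(plan=[[0,0,0.1,0,0,0,1],[0,0,0.1,0,0,0,1],[0,0,0,0,0,0,1]])

```text
time: 10.3
position: [0.5247, 0.2649, 0.1801]
eef_rot: [2.105, 2.332, 0.001]
wrist_force: [-1.8, -1.4, 2.7]
finger_gap: 0.111
grasp_force: 45.0
```

The force flipped, so the prongs now carry the lamp. Releasing to a partial opening.

Request:
send_rows(plan=[[0,0,0,0,0,0,0.75],[0,0,0,0,0,0,0.6],[0,0,0,0,0,0,0.55],[0,0,0,0,0,0,0.55],[0,0,0,0,0,0,0.55]])

```text
time: 10.92
position: [0.5245, 0.2648, 0.1794]
eef_rot: [2.105, 2.332, -0.0]
wrist_force: [-0.4, -0.9, 0.1]
finger_gap: 0.452
grasp_force: 0.0
```

```bash
python3 - <<'E'
from h import *
s=observe(); print(s["finger_gap"],s["wrist_force"],s["grasp_force"])
P=json.load(open("P.json"))["stand"]
c=capture("scene"); i=cv2.cvtColor(c["pixels"],cv2.COLOR_RGB2BGR); u,v=proj(c,w(P,[(0,0,.14)]))[0].astype(int)
x=max(u-60,0);y=max(v-60,0); cv2.imwrite("pics/g3.png",cv2.resize(i[y:y+120,x:x+120],(540,540),interpolation=cv2.INTER_CUBIC))
E
```

```text
0.4519893819894205 [-0.42935196 -0.85070023  0.11968334] 0.0
```

View pics/g3.png

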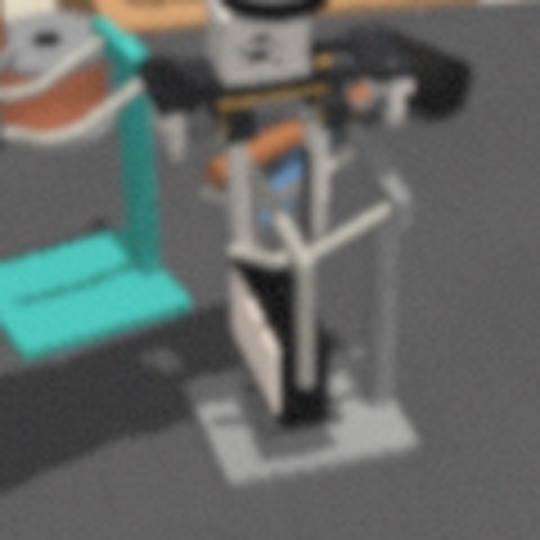

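The lamp hangs on both prongs (bar at crop 295,245) with the fingers open and no load on them. Retreating straight up, and refining the lid bar position meanwhile.

Request:
send_rows(plan=[[0,0,-1,0,0,0,0.55],[0,0,-2,0,0,0,0.55],[0,0,-3,0,0,0,0.55],[0,0,-3,0,0,0,0.55],[0,0,-3,0,0,3.4,0.4],[0,0,-3,0,0,3.4,0.3]])

```text
time: 11.72
position: [0.5244, 0.2647, 0.3313]
eef_rot: [2.241, 2.201, 0.001]
wrist_force: [-0.6, 0.4, 0.1]
finger_gap: 0.625
grasp_force: 0.0
```

```bash
python3 - <<'E'
from h import *
P=json.load(open("P.json"))["motor"]; c=capture("top"); i0=cv2.imread("pics/top0.png").astype(float).mean(2)
q=proj(c,w(P,[(-.035,y,.253) for y in np.linspace(-.03,.03,7)]))
for u,v in q:
    vv=np.arange(-4,5)+round(v); print(round(u,1),round(v,2),i0[vv.astype(int),int(round(u))].astype(int).tolist(),int(vv[0]))
b=w(P,[(-.035,0,0)])[0]; print(b); print(i0[int(round(q[3,1])),374:402].astype(int).tolist(), q[:,0].round(1))
delta((*b[:2],.32),-.02)
E
```

```text
406.9 212.34 [214, 213, 208, 198, 209, 222, 198, 165, 193] 208
403.5 212.25 [214, 213, 209, 199, 206, 206, 175, 150, 171] 208
400.1 212.17 [215, 215, 211, 205, 217, 207, 168, 154, 193] 208
396.6 212.08 [215, 216, 212, 212, 222, 208, 163, 153, 194] 208
393.2 211.99 [216, 217, 215, 217, 228, 208, 157, 150, 195] 208
389.8 211.9 [217, 215, 210, 216, 229, 208, 154, 150, 195] 208
386.4 211.81 [216, 214, 203, 213, 226, 201, 151, 151, 199] 208
[ 0.52764003 -0.27838253  0.        ]
[156, 193, 206, 199, 172, 142, 136, 159, 196, 216, 222, 224, 226, 226, 227, 229, 229, 228, 227, 228, 227, 225, 224, 222, 221, 220, 217, 210] [406.9 403.5 400.1 396.6 393.2 389.8 386.4]
 t 11.78 shift now-axes [-54.32   1.42   1.42] target-axes [-54.32   1.35   1.55] turn [ 0.33 -0.15 -0.07]
```

Request:
send_rows(plan=[[-3,0,0,0,0,0,0.3],[-5,0,0,0,0,0,0.3],[-6,0,0,0,0,0,0.3],[-6,0,0,0,0,0,0.3],[-6,0,0,0,0,0,0.3],[-6,0.3,0,0,0,0,0.3],[-6,0.3,0,0,0,0,0.3],[-6,0.4,0.5,0,0,0,0.3],[-5,0.4,0.5,0,0,0,0.4],[-4,0,0.5,0,0,0,0.4]])

```text
time: 13.02
position: [0.5296, -0.2674, 0.3145]
eef_rot: [2.24, 2.202, 0.0]
wrist_force: [-0.2, 0.2, 0.9]
finger_gap: 0.602
grasp_force: 0.0
```

Request:
send_rows(plan=[[-1.1,0,0,0,0,0,0.4],[0,0,0,0,0,0,0.4]])

```text
time: 13.28
position: [0.5297, -0.2762, 0.3147]
eef_rot: [2.24, 2.203, 0.0]
wrist_force: [-0.8, 0.4, -0.3]
finger_gap: 0.598
grasp_force: 0.0
```

```bash
python3 - <<'E'
from h import *
delta((.5276,-.2778,.242),-.02)
o=[]
for n in ("top","scene"):
    c=capture(n); i=cv2.cvtColor(c["pixels"],cv2.COLOR_RGB2BGR)
    u,v=proj(c,[(.53,-.28,.25)])[0].astype(int) if n=="scene" else proj(c,[(.52,.26,.19)])[0].astype(int)
    x=max(u-50,0);y=max(v-50,0); o.append(cv2.resize(i[y:y+100,x:x+100],(400,400),interpolation=cv2.INTER_CUBIC))
cv2.imwrite("pics/g4.png",np.hstack(o))
E
```

```text
t 13.28 shift now-axes [-0.16 -0.21  7.27] target-axes [-0.17 -0.21  7.27] turn [ 0.02 -0.    0.19]
```

View pics/g4.png

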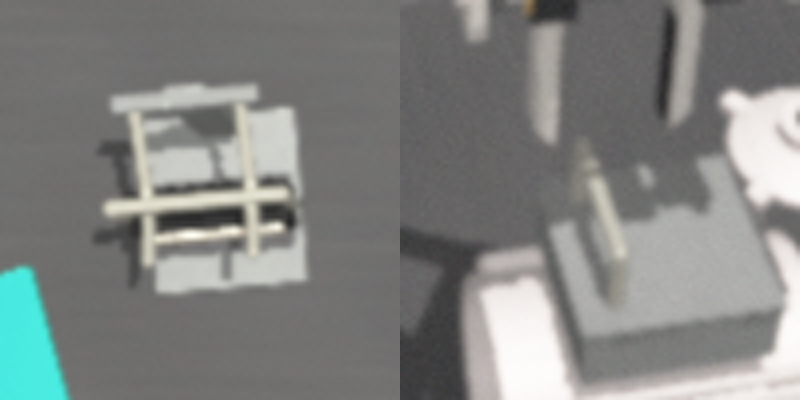

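The lamp rests across both prongs after release (bar at 195,200 in the left half). In the right half the fingers hang above the lid bar (605,215), which lies between them. Descending to grip it.

Request:
send_rows(plan=[[-0.2,-0.2,1,0,0,0,0.4],[0,0,2,0,0,0,0.4],[0,0,2,0,0,0,0.4],[0,0,1.5,0,0,0,0.4],[0,0,0.8,0,0,0,0.5],[0,0,0,0,0,0,0.7]], newtons=30)

```text
time: 14.12
position: [0.5276, -0.2782, 0.2412]
eef_rot: [-2.239, -2.203, 0.0]
wrist_force: [-0.3, -0.1, -0.3]
finger_gap: 0.429
grasp_force: 0.0
```

Request:
send_rows(plan=[[0,0,0,0,0,0,0.85],[0,0,0,0,0,0,1],[0,0,0,0,0,0,1],[0,0,0,0,0,0,1],[0,0,0,0,0,0,1],[0,0,0,0,0,0,1],[0,0,0,0,0,0,1],[0,0,0,0,0,0,1]])

```text
time: 15.12
position: [0.5285, -0.2783, 0.2417]
eef_rot: [2.238, 2.202, 0.002]
wrist_force: [7.0, -0.4, -0.9]
finger_gap: 0.093
grasp_force: 30.0
```

Request:
send_rows(plan=[[0,0.55,-0.77,0,0,0,1],[0,0.5,-0.74,0,0,0,1],[0,0.58,-0.68,0,0,0,1],[0,0.63,-0.64,0,0,0,1],[0,0.68,-0.57,0,0,0,1],[0,0.73,-0.52,0,0,0,1],[0,0,0,0,0,0,1]])

```text
time: 16.0
position: [0.5637, -0.2794, 0.2829]
eef_rot: [2.24, 2.202, -0.003]
wrist_force: [-14.0, 0.2, 12.2]
finger_gap: 0.098
grasp_force: 30.0
```

The outward radial force is about 17 N, so the tool is tracking about 2 mm inside the arc. I'll correct outward while going on.

Request:
send_rows(plan=[[0,-0.1,-0.18,0,0,0,1],[0,0.77,-0.45,0,0,0,1],[0,0.81,-0.38,0,0,0,1],[0,0.84,-0.31,0,0,0,1],[0,0,0,0,0,0,1]])

```text
time: 16.62
position: [0.5876, -0.28, 0.2957]
eef_rot: [2.239, 2.201, -0.001]
wrist_force: [-8.6, -2.5, 9.9]
finger_gap: 0.092
grasp_force: 30.0
```

Request:
send_rows(plan=[[0,0,-0.15,0,0,0,1],[0,0.86,-0.23,0,0,0,1],[0,0.88,-0.16,0,0,0,1],[0,0.8,-0.08,0,0,0,1],[0,0,0,0,0,0,1],[0,0,0,0,0,0,1]])

```text
time: 17.38
position: [0.6128, -0.2806, 0.3012]
eef_rot: [2.239, 2.201, -0.001]
wrist_force: [-4.3, -5.5, 3.7]
finger_gap: 0.097
grasp_force: 30.0
```

```bash
python3 - <<'E'
from h import *
s=observe(); print(s["position"],s["wrist_force"])
P=json.load(open("P.json"))["motor"]; o=[]
H=w(P,[(.056,0,.206)])[0]
for th in (None,60):
  c=capture("scene"); i=cv2.cvtColor(c["pixels"],cv2.COLOR_RGB2BGR)
  u,v=proj(c,[H+[0,0,.03]])[0].astype(int); x,y=u-45,v-45
  i=cv2.resize(i[y:y+90,x:x+90],(400,400),interpolation=cv2.INTER_CUBIC)
  if th:
   for t,col in ((55,(255,0,0)),(60,(0,0,255)),(65,(0,255,0))):
    a=np.radians(t); L=[]
    for r,yy in ((0,.057),(.114,.057),(.114,-.057),(0,-.057)):
        # lid top face: along = r, normal offset 6 mm
        X=-r*np.cos(a)+.006*np.sin(a); Z=r*np.sin(a)+.006*np.cos(a); L.append((.056+X,yy,.206+Z))
    q=(proj(c,w(P,L))-[x,y]+.5)*400/90; cv2.polylines(i,[np.int32(q)],True,col,1)
  o.append(i)
cv2.imwrite("pics/g5.png",np.hstack(o))
E
```

```text
[ 0.61284913 -0.28058976  0.30119615] [-4.28422695 -5.49604664  3.68130405]
```

View pics/g5.png

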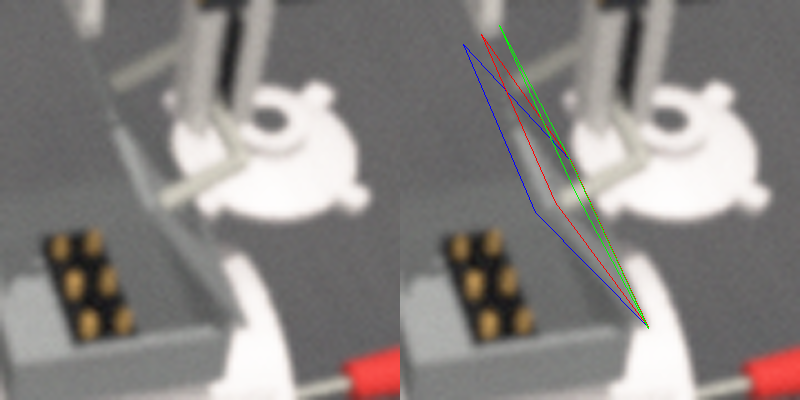

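The lid's near corner (about 152,205 in the left half) lies next to the red 60° outline (155,203). The TCP x of 0.6128 against a target of 0.6147 gives about 59°, so one small nudge remains. The box is open, and the shield and red tool haven't moved.

Request:
send_rows(plan=[[0,0.15,0,0,0,0,1],[0,0,0,0,0,0,1],[0,0,0,0,0,0,1],[0,0,0,0,0,0,1]])

```text
time: 17.98
position: [0.6142, -0.2806, 0.3013]
eef_rot: [2.239, 2.201, -0.002]
wrist_force: [-4.1, -4.7, 3.8]
finger_gap: 0.094
grasp_force: 30.0
```

```bash
python3 - <<'E'
from h import *
P=json.load(open("P.json"))["motor"]
s=observe(); print(s["position"],s["wrist_force"],s["grasp_force"])
for h in (.5285+.091, P[0]+.056): print("deg",np.degrees(np.arccos((h-s["position"][0])/.1024))-27.3)
c=capture("scene"); i=cv2.cvtColor(c["pixels"],cv2.COLOR_RGB2BGR)
cv2.imwrite("pics/g6.png",i)
E
```

```text
[ 0.6142372  -0.28060995  0.30126048] [-4.05801333 -4.69992607  3.79960814] 30.014980137348175
deg 59.75401081256945
deg 60.23703912716705
```

View pics/g6.png

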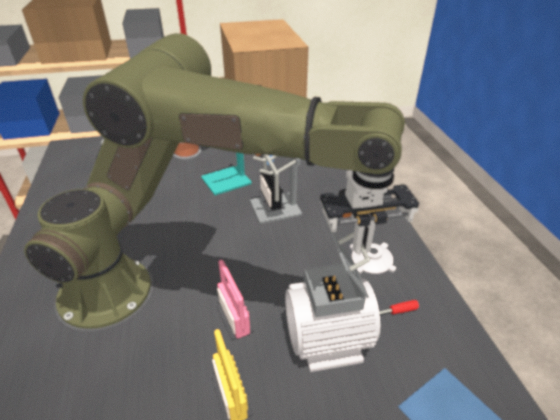

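The picture shows the lamp still hanging on the grey stand (275,180), the lid held open at about 60° (345,255), and the look-alikes, shield (375,258) and red tool (405,307) where they were. Handing in.

```bash
python3 -c "
from bench import *
print(close_job())"
```

```text
the job is handed in; nothing more can be done
None
```

The lamp hangs by its bail on both prongs of the grey stand and has been let go. The motor's lid was then opened and was still held at about 60° (59.8–60.2° by calculation) when I handed the job in at about 18 s. The end shield and red-handled tool show undisturbed in the last picture. The arm hides the jar there, but it was never approached.

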